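# Bring the red-lidded jar round to the spoon rest and hold the seasoning carousel

### The job

By its black T-handle, turn the seasoning carousel until the red-lidded jar stands at the front, squarely in line with the middle of the spoon rest, then hold the carousel still there so that the cook can unscrew the lid one-handed: the job finishes with your grip still closed on the handle. Do not touch the jars, turn smoothly so that they all stay standing in their wells, and leave the spoon, the rice pot and the bowls where they are.

Things in the scene. Friction and masses are not known exactly. Their poses are not given: they have to be found in the camera images.
- handle: Black T-handle on the carousel's steel post: level bar 90 mm long (x axis), 18 wide, 24 tall. Origin: the bar's centre, on the vertical turning axis, 190 mm above the bench. Post below it 14 mm thick. One rigid piece with the turntable: turns either way without stops (friction 0.06 N m), stays where left, cannot shift or lift.
- turntable: White disc 290 mm across carrying six jar wells and the post. Origin on the turning axis at bench level, upper face 30 mm above the bench; x axis parallel to the handle bar. The wells (walls 30 mm high) are centred 98 mm from the axis, 60 degrees apart, one on the +x axis; which jar stands in which well varies.
- spoon_rest (a point): Middle of the floor of the spoon rest, a shallow metal dish 90 x 200 mm, walls to 28 mm above the bench, at the front of the carousel's fixed base, where the cook stands. 215 mm from the turning axis, 9 mm above the bench. x axis points level from the turning axis straight out to the front, y along the dish's long side, z up. Never moves.
- jar_red: The marked jar: glass seasoning jar with a bright red screw lid, 58 mm across, 95 mm tall, about 0.2 kg. Origin at the centre of its underside. Stands loose in a well of the turntable (about 2 mm play all round), its centre 98 mm from the turning axis, its top 125 mm above the bench.
- jar_a: Another jar of the same size on the turntable, with a dark grey metal lid and off-white contents, loose in its well. Origin at the centre of its underside.
- jar_b: Another jar of the same size on the turntable, with a dark grey metal lid and tan contents, loose in its well. Origin at the centre of its underside.
- jar_c: Another jar of the same size on the turntable, with a dark grey metal lid and black contents, loose in its well. Origin at the centre of its underside.
- jar_d: Another jar of the same size on the turntable, with a dark grey metal lid and brown contents, loose in its well. Origin at the centre of its underside.
- jar_e: Another jar of the same size on the turntable, with a dark grey metal lid and green contents, loose in its well. Origin at the centre of its underside.
- spoon: Steel spoon, 155 mm long, lying loose across the spoon rest. Origin at its underside, about mid-length. To be left alone.
- rice_pot: Steel rice pot with clamped lid and black grip, 145 mm across (157 mm over its two black clamps), 120 mm tall, standing on the bench beside the carousel. Origin at the centre of its underside. To be left alone.
- bowls: Stack of four nested steel bowls, 118 mm across, 114 mm tall, standing on the bench beside the carousel. Origin at the centre of its underside. To be left alone.
There are look-alikes about, which are no part of the job. What is shaped like the jar_d but purple is not meant.

How it is judged:
By the outcome, as a careful person would: the job done as asked, in the order asked, and still so for the second after the job is handed in, while the arm keeps its last pose, push and grip.
It also fails if it takes over 67 s, if anything falls off the work surface, if the arm or the gripper's body presses on something with over 40 N, if the wrist force passes 120 N, or if a joint passes its speed limit or range.

### The arm

A 7-joint arm with a two-finger parallel gripper is mounted at the origin on the work surface. World frame = base frame: x ahead of the robot, y to its left, z up, the work surface at z = 0. Lengths are in mm, angles in rad, forces in N, time in s.
With the tool pointing down it reaches from about 425 to 875 mm from the base axis. Payload 8.4 kg.
Tool frame: the origin (TCP) lies where the fingers leave the gripper's body, on its centre line; the fingertips stand 73 mm ahead of it and the grasp point (between the pads) lies 54 mm ahead of it; z points along the fingers, x is the direction in which the jaws open and shut, and the axes are right-handed (so a half turn about z gives the same grasp; the last joint's range is limited). The gripper opens to 85 mm and grips with 20 to 120 N. Pads are 22 mm wide; open, the fingers measure 114 mm over their backs; the gripper's body (76 mm by 85 mm) begins 54 mm behind the grasp point. The pads swing forward as they close: fully open they stand 13 mm farther back than shut.
Start: joints at [1.213, 0.333, 0.04, 1.465, -0.013, 1.343, -0.059], TCP at [166.327, -628.334, 303.908] pointing down, gripper open.
Joint ranges: [-2.58, 2.58], [-0.38, 2.09], [-1.3, 1.39], [0.25, 2.4], [-1.5, 4.64], [0.08, 2.09], [-2.65, 2.65]. Speed limits (rad/s): [2.22, 2.22, 2.79, 2.79, 3.14, 3.14, 3.14].

### API

Orientations are given as a rotation vector (axis times angle).
In Python, from bench import readout, viewer, arm gives the robot as it stands.
- The arm moves only by the tool drive_tool, never from a script. Its argument "targets" is a list that holds one entry, the list of rows, each a list of 7 numbers: the gripper command: -1 is shut, 1 is fully open, values between are in proportion, then the shift along the tool's x, y, z in cm, then the turn, a rotation vector about the tool's x, y, z in rad. A call has exactly 10 rows; each row shifts and turns the pose as measured when the row begins, along the tool's axes as they then stand; what a row does not reach is not made up. A row lasts 1/10 s, in which the tool goes at most 50 mm and 8.59 degrees, less where a joint would pass 70% of its speed; a pose out of reach is approached as far as the arm can. A call is refused whole if a number of a shift passes 5 or a number of a turn 0.15, either way. A call with a gripper value outside its range is refused whole. The fingers move at their own pace and stop on an object; "newtons" is the grip in N (left out, the last holds). Time passes only in rows, so rows that do not move let the fingers close, or fill a call up. It gives the time, the measured TCP pose, the force and the opening at its end, in the units of the state.
- readout.get_obs(): the state, without advancing time (a new reading comes with each control period).
- viewer.camera(name): name is "side" or "top" or "wrist"; returns the picture (384x512x3 uint8, red, green, blue); there is no depth.
- viewer.camera_info(name): a dict with "fx", "fy", "cx", "cy" (pixels), "R" (3x3) and "t" (3): a world point X has camera coordinates R X + t. Camera axes: x right, y down, z forward; pixel columns grow to the right and rows downward; lengths in mm; the calibration is good to about 2 mm. A picture is of the moment at which its call begins: read the wrist's pose just before it. camera_info takes no time and is no camera call; for the wrist camera it gives the pose at the moment of the call.
- arm.close_job(): hands the job in, once; it reports no verdict.
The state is a dict: "clock": time; "q": joint angles; "qd": joint speeds; "tau": joint torques, N m; "ee_pos": TCP position; "orientation": TCP orientation; "force": force on the tool from outside, world axes, zero at the start; "ft_torque": the same for the moment, N m; "grip_width": opening from 0.0 (shut) to 1.0 (fully open).
Only numpy, scipy, OpenCV 4.12 (cv2) and the standard library are available. Lean on these libraries where they do the work, as an engineer would, in place of code of your own. Each camera call takes 0.05 s, during which the arm holds its last target.

## Working session

There is one attempt and no reset: what is moved stays moved. The work goes in short steps, Python scripts to look and compute and a tool call to move; the robot and the scene stay as the last step left them, time stands still between calls to the robot, and variables do not carry over. Pictures are saved under pics/ and viewed, and the job is handed in when it is done.

Besides the shell and the picture viewer there is one more tool, called after ">>>" in YAML: its name, and indented under it one key for each argument. drive_tool: Moves the arm, as the interface text tells. Its arguments: {"type":"object","properties":{"targets":{"type":"array"},"newtons":{"type":"number"}},"required":["targets"]}

```bash
mkdir -p pics; ls; python3 - <<'E'
from bench import readout, viewer, arm
import cv2,numpy as np
print(readout.get_obs())
for n in ["top","side"]:
    im=viewer.camera(n); cv2.imwrite(f"pics/{n}0.png",im[:,:,::-1])
    print(n,viewer.camera_info(n))
E
```

```text
pics
{'clock': 0.0, 'q': array([ 1.21278197,  0.33389301,  0.03985206,  1.46626518, -0.01340942,
        1.34330896, -0.05850746]), 'qd': array([-0.00157319,  0.00034936,  0.00087184, -0.00084801, -0.00111963,
        0.00093316, -0.00055955]), 'tau': array([ 1.08273420e-03, -6.58549261e+01,  1.36585012e+00, -4.05555975e+01,
        1.66588859e-02,  1.25806945e-02,  5.00331782e-05]), 'ee_pos': array([ 166.26528496, -628.0233443 ,  303.03541849]), 'orientation': array([-2.48881109e+00,  1.91565266e+00,  2.08714769e-03]), 'force': array([ 0.18754315, -0.51277736, -0.14282494]), 'ft_torque': array([-0.0089674 ,  0.02995295, -0.01508461]), 'grip_width': 1.003494516717834}
top {'fx': 387.1962590609008, 'fy': 387.1962590609008, 'cx': 254.13541382239555, 'cy': 186.5716816326397, 'R': array([[ 0.0078575 , -0.99996051, -0.00415212],
       [-0.98910618, -0.0071617 , -0.14702952],
       [ 0.14699398,  0.00526217, -0.98912339]]), 't': array([   5.5230801 ,  585.06451821, 1536.75581495])}
side {'fx': 430.14333777633186, 'fy': 430.14333777633186, 'cx': 260.7412905258355, 'cy': 191.0033332085574, 'R': array([[-0.84520137, -0.53422903, -0.01529705],
       [-0.36839335,  0.60309215, -0.70750703],
       [ 0.38719632, -0.59235057, -0.70654073]]), 't': array([ 462.47111194,  302.79674425, 1173.75735639])}
```

View pics/top0.png

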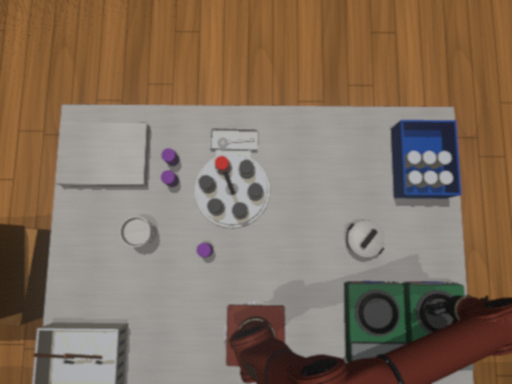

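View pics/side0.png

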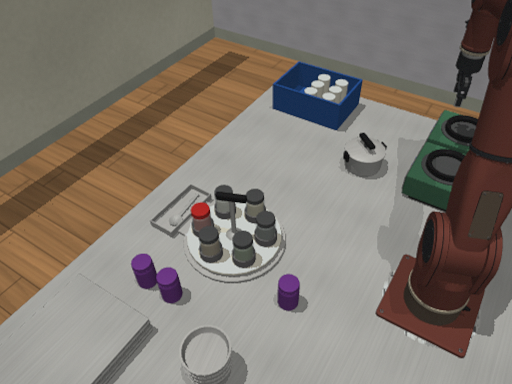

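```bash
python3 - <<'E'
import cv2
im=cv2.imread("pics/top0.png"); cv2.imwrite("pics/top0c.png",cv2.resize(im[90:260,140:370],None,fx=3.4,fy=3.4,interpolation=cv2.INTER_CUBIC))
E
```

```text
(no output)
```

View pics/top0c.png

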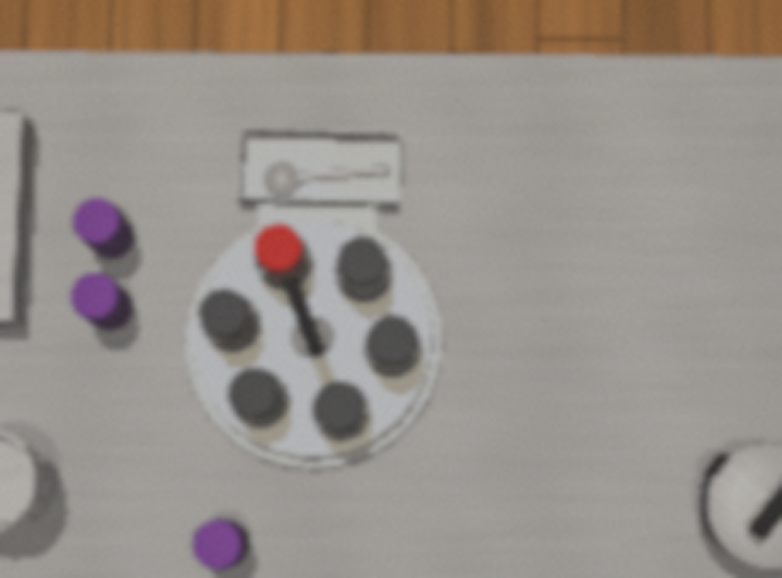

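```bash
cat > h.py <<'E'
import numpy as np
from bench import readout, viewer, arm
def ray(ci,u,v,z):
    R=ci["R"];t=ci["t"];d=R.T@np.array([(u-ci["cx"])/ci["fx"],(v-ci["cy"])/ci["fy"],1]);c=-R.T@t
    return c+d*(z-c[2])/d[2]
def proj(ci,X):
    p=ci["R"]@np.asarray(X,float)+ci["t"]; return np.array([ci["fx"]*p[0]/p[2]+ci["cx"],ci["fy"]*p[1]/p[2]+ci["cy"]])
E
python3 - <<'E'
from h import *
ci=viewer.camera_info("top")
f=lambda x,y,z:ray(ci,x/3.4+140-.35,y/3.4+90-.35,z)[:2].round(1)
L=[f(*p,125) for p in [(278,247),(363,258),(392,342),(341,407),(257,394),(226,316)]]
print("lids",L,np.mean(L,0)); c=np.mean(L,0); print([np.round((np.hypot(*(l-c)),np.degrees(np.arctan2(*(l-c)[::-1]))),1) for l in L])
a,b=f(293,285,202),f(317,353,202);print("bar",a,b,(a+b)/2,np.hypot(*(a-b)),np.degrees(np.arctan2(*(a-b)[::-1])))
r=[f(*p,28) for p in [(243,132),(401,137),(241,203),(399,207)]];print("rest",r,np.mean(r,0),np.degrees(np.arctan2(*(r[1]-r[0])[::-1])),np.degrees(np.arctan2(*(r[3]-r[2])[::-1])))
E
```

```text
lids [array([667.8, 138. ]), array([655.6,  40.3]), array([558.6,   6.3]), array([484.1,  63.2]), array([498.2, 158.3]), array([587.1, 195.7])] [575.23333333 100.3       ]
[array([99.9, 22.2]), array([100.3, -36.7]), array([  95.5, -100. ]), array([  98.4, -157.8]), array([ 96.4, 143. ]), array([96.1, 82.9])]
bar [609.5 113.8] [535.3  86.6] [572.4 100.2] 79.02834934376402 20.131765508131437
rest [array([833.6, 193.3]), array([828.5,  -2.6]), array([743.3, 193.6]), array([739.6,  -0.8])] [786.25   95.875] -91.49128375337982 -91.09037444079033
```

Candidates for the target: red lid at px (221.8,162.6), the only red one. The look-alikes are three purple jars at about (169,155), (168,177) and (205,250), which I ignore. The handle is the black bar on the carousel at (230,184), and the other black bar at (369,238) is the pot's grip. The axis comes out near (574,100), red at about 22° and the front at about -1.2°.

>>> drive_tool:
  targets:
    - [[1,-1.0,-1.8,0,0,0,0],[1,-1.9,-3.5,0,0,0,0],[1,-1.9,-3.5,0,0,0,0],[1,-1.9,-3.5,0,0,0,0],[1,-1.9,-3.5,0,0,0,0],[1,-1.9,-3.5,0,0,0,0],[1,-1.9,-3.5,0,0,0,0],[1,-1.9,-3.5,0,0,0,0],[1,-1.9,-3.5,0,0,0,0],[1,-1.9,-3.5,0,0,0,0]]

```text
clock: 1.1
ee_pos: [444.9, -362.6, 297.8]
orientation: [2.476, -1.932, -0.015]
force: [0.9, -0.4, -0.0]
grip_width: 0.997
```

```bash
cat >> h.py <<'E'
from scipy.spatial.transform import Rotation as Ro
def st(target=None,yaw=None):
    o=readout.get_obs();R=Ro.from_rotvec(o["orientation"]).as_matrix();p=o["ee_pos"]
    print("t",round(o["clock"],2),"p",p.round(1),"F",o["force"].round(1),"T",o["ft_torque"].round(2),"w",round(o["grip_width"],3),"tz",R[:,2].round(3),"xyaw",np.degrees(np.arctan2(R[1,0],R[0,0])).round(2))
    print("q",o["q"].round(2))
    if target is not None: print("shift tool mm",(R.T@(np.array(target)-p)).round(1))
    if yaw is not None:
        c,s=np.cos(np.radians(yaw)),np.sin(np.radians(yaw))
        D=np.array([[c,s,0],[s,-c,0],[0,0,-1.]])
        print("turn tool rad",Ro.from_matrix(R.T@D).as_rotvec().round(3))
E
python3 -c "
from h import *
st([574,100,310],-68.5)"
```

```text
t 1.1 p [ 444.9 -362.6  297.8] F [ 0.9 -0.4 -0. ] T [-0.05  0.03  0.1 ] w 0.997 tz [-0.008  0.005 -1.   ] xyaw -75.93
q [ 0.78  0.2  -0.2   1.65  0.04  1.31 -0.75]
shift tool mm [-417.4 -237.6  -10.7]
turn tool rad [ 0.006  0.008 -0.13 ]
```

>>> drive_tool:
  targets:
    - [[1,-4.0,-2.4,-0.1,0,0,-0.013],[1,-4.2,-2.4,-0.1,0,0,-0.013],[1,-4.2,-2.4,-0.1,0,0,-0.013],[1,-4.2,-2.4,-0.1,0,0,-0.013],[1,-4.2,-2.4,-0.1,0,0,-0.013],[1,-4.2,-2.4,-0.1,0,0,-0.013],[1,-4.2,-2.4,-0.1,0,0,-0.013],[1,-4.2,-2.4,-0.1,0,0,-0.013],[1,-4.2,-2.4,-0.1,0,0,-0.013],[1,-2,-1.2,0,0,0,0]]

```text
clock: 2.1
ee_pos: [545.9, 101.8, 306.1]
orientation: [-2.592, 1.775, 0.02]
force: [0.0, 0.2, 0.4]
grip_width: 1.0
```

```bash
python3 -c "
from h import *
import cv2
st([574,100,304],-68.5)
ci=viewer.camera_info('wrist');cv2.imwrite('pics/w1.png',viewer.camera('wrist')[:,:,::-1]);print(ci)
np.save('w1.npy',ci,allow_pickle=True)"
```

```text
t 2.1 p [545.9 101.8 306.1] F [0.  0.2 0.4] T [-0.08 -0.02 -0.02] w 1.0 tz [-0.011  0.007 -1.   ] xyaw -68.82
q [ 0.24  0.19 -0.57  1.67  0.09  1.32 -1.54]
shift tool mm [ 11.8 -25.6   1.8]
turn tool rad [ 0.007  0.011 -0.005]
{'fx': 285.7598071540817, 'fy': 285.7598071540817, 'cx': 259.47615739169424, 'cy': 193.275743185573, 'R': array([[ 0.36132896, -0.93236848, -0.01141889],
       [-0.88500976, -0.34678016,  0.31064651],
       [-0.29359686, -0.10213975, -0.95045692]]), 't': array([-98.5752867 , 476.24210498, 551.9971672 ])}
```

View pics/w1.png

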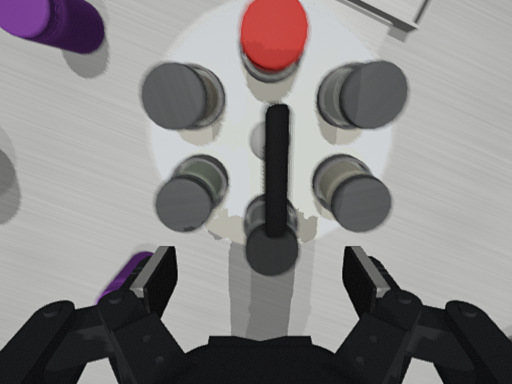

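```bash
python3 -c "
from h import *
import cv2
ci=np.load('w1.npy',allow_pickle=True).item()
print('cam',-ci['R'].T@ci['t'])
for v in (103,237):print(ray(ci,277 if v<200 else 276,v,202))
L=np.array([ray(ci,*p,125)[:2] for p in [(274,33),(376,95),(361,202),(272,248),(184,203),(174,96)]]);print(L.round(1),L.mean(0));d=L-L.mean(0);print(np.hypot(*d.T),np.degrees(np.arctan2(d[:,1],d[:,0]))+60*np.arange(6))
im=cv2.imread('pics/w1.png');cv2.imwrite('pics/w1c.png',cv2.resize(im[0:280,130:420],None,fx=2,fy=2,interpolation=2))
"
```

```text
cam [619.16164857 129.62367469 375.58096089]
[620.50967668 121.39156066 202.        ]
[540.76094274  89.45229907 202.        ]
[[668.4 139.6]
 [656.5  44. ]
 [568.2  11.9]
 [493.4  70.8]
 [507.1 165. ]
 [595.3 199.8]] [581.47099282 105.17619879]
[93.51843521 96.81425643 94.21691906 94.51325642 95.49165112 95.61385666] [ 21.62360851  20.7739389   21.89449632  21.35450037 381.19739047
 381.70670884]
```

View pics/w1c.png

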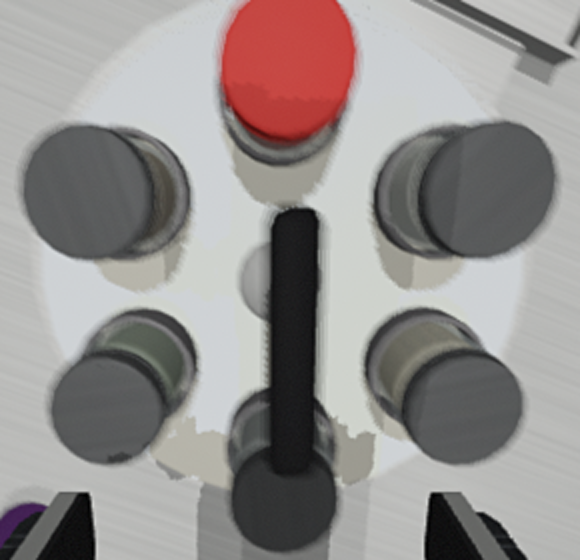

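>>> drive_tool:
  targets:
    - [[1,0.5,-1.0,0,0.004,0.006,0],[1,0.5,-1.0,0,0.004,0.006,0],[1,0.2,-0.5,0,0,0,0],[1,0.1,-0.3,0,0,0,0],[1,0,0,0,0,0,0],[1,0,0,0,0,0,0],[1,0,0,0,0,0,0],[1,0,0,0,0,0,0],[1,0,0,0,0,0,0],[1,0,0,0,0,0,0]]

```text
clock: 3.15
ee_pos: [579.3, 97.8, 304.4]
orientation: [2.588, -1.777, 0.002]
force: [0.1, 0.3, -0.4]
grip_width: 1.001
```

```bash
python3 -c "
from h import *
import cv2
st([577,102,304],-68.5)
ci=viewer.camera_info('wrist');im=viewer.camera('wrist')[:,:,::-1];cv2.imwrite('pics/w2.png',im)
np.save('w2.npy',ci,allow_pickle=True)
cv2.imwrite('pics/w2c.png',cv2.resize(im[0:290],None,fx=1.55,fy=1.55,interpolation=2))
im=viewer.camera('side')[:,:,::-1];cv2.imwrite('pics/s2.png',im)
im=cv2.imread('pics/side0.png');cv2.imwrite('pics/s0c.png',cv2.resize(im[165:290,140:300],None,fx=4.5,fy=4.5,interpolation=2))
"
```

```text
t 3.15 p [579.3  97.8 304.4] F [ 0.1  0.3 -0.4] T [ 0.02 -0.01  0.01] w 1.001 tz [-0.    -0.002 -1.   ] xyaw -68.96
q [ 0.22  0.26 -0.56  1.6   0.14  1.33 -1.56]
shift tool mm [-4.7  0.7  0.4]
turn tool rad [ 0.001 -0.002 -0.008]
```

View pics/w2c.png

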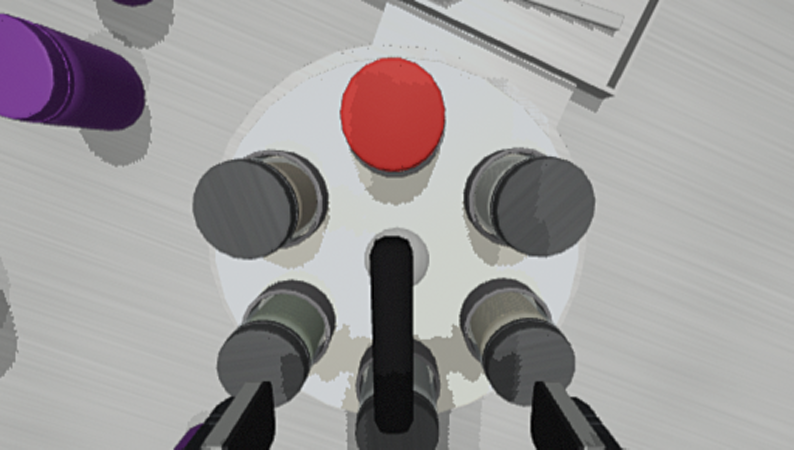

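View pics/s0c.png

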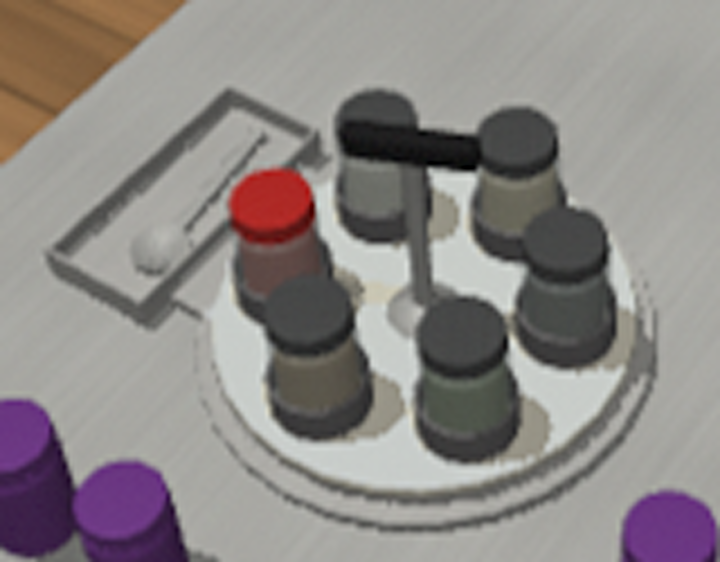

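```bash
python3 -c "
from h import *
ci=np.load('w2.npy',allow_pickle=True).item()
print('cam',-ci['R'].T@ci['t'])
k=1.55;f=lambda x,y,z:ray(ci,(x+.5)/k-.5,(y+.5)/k-.5,z)[:2]
a,b=f(391,236,202),f(394,432,202);d=a-b;print('bar w',a,b,(a+b)/2,np.hypot(*d),np.degrees(np.arctan2(d[1],d[0])))
L=np.array([f(*p,125) for p in [(393,112),(543,206),(529,362),(397,421),(263,366),(244,208)]]);c=L[[0,1,2,4,5]];print(L.round(1))
# fit rigid hex
from scipy.optimize import least_squares
idx=np.array([0,1,2,4,5])
def res(p,s=None):
    A=p[2]-np.radians(60)*idx;return np.r_[p[0]+p[3]*np.cos(A)-L[idx,0],p[1]+p[3]*np.sin(A)-L[idx,1]]
r=least_squares(res,[577,102,.37,98]);print(r.x[:2],np.degrees(r.x[2]),r.x[3],r.fun.round(1))
ci=viewer.camera_info('side')
f=lambda x,y,z:ray(ci,(x+.5)/4.5-.5+140,(y+.5)/4.5-.5+165,z)[:2]
L=np.array([f(*p,125) for p in [(273,193),(377,115),(516,132),(566,233),(462,329),(310,303)]]);print(L.round(1))
idx=np.arange(6);r=least_squares(res,[577,102,.37,98]);print('side',r.x[:2],np.degrees(r.x[2]),r.x[3],r.fun.round(1))
a,b=f(343,124,202),f(480,140,202);print('bar side',a,b)
print('rest corners side',[f(*p,28).round(1) for p in [(230,90),(48,255),(150,318),(328,140)]])
"
```

```text
cam [651.94649679 126.2088433  374.37455085]
bar w [623.38784351 119.746126  ] [540.68594232  87.22881784] [582.03689291 103.48747192] 88.86495253980713 21.464104470831966
[[671.6 138.7]
 [656.4  44.1]
 [568.    9.6]
 [499.4  70.9]
 [506.3 162.5]
 [596.  198.4]]
[581.88809906 103.60914838] 21.589360443110497 95.67621660040355 [-0.8  0.4 -0.1  0.6 -0.1  0.1  0.  -0.6  0.5 -0.1]
[[670.3 134.5]
 [654.6  40.2]
 [565.2   4.6]
 [488.6  64.1]
 [501.4 163.8]
 [593.2 196.1]]
side [578.89548542 100.54453756] 21.318560836592827 97.56379727695095 [-0.6  0.4 -1.  -0.6  1.3  0.4  1.5 -0.6 -0.5  1.  -2.3  0.8]
bar side [617.54193343 117.50263429] [537.27032269  84.71204153]
rest corners side [array([829.8,   1.3]), array([834. , 198.8]), array([735.4, 204.8]), array([733.8,   5.1])]
```

>>> drive_tool:
  targets:
    - [[1,-0.2,-0.1,0.5,0,0,-0.004],[1,-0.2,-0.1,1.2,0,0,-0.003],[1,0,0,1.2,0,0,0],[1,0,0,1.2,0,0,0],[1,0,0,1.2,0,0,0],[1,0,0,0.6,0,0,0],[1,0,0,0,0,0,0],[1,0,0,0,0,0,0],[1,0,0,0,0,0,0],[1,0,0,0,0,0,0]]

```text
clock: 4.25
ee_pos: [579.2, 102.7, 238.8]
orientation: [2.594, -1.766, -0.001]
force: [-0.4, 0.8, 0.3]
grip_width: 0.999
```

```bash
python3 -c "
from h import *
import cv2
st([580,102,244],-68.6)
ci=viewer.camera_info('wrist');im=viewer.camera('wrist')[:,:,::-1];cv2.imwrite('pics/w3.png',im)
np.save('w3.npy',ci,allow_pickle=True)
cv2.imwrite('pics/w3c.png',cv2.resize(im,None,fx=1.55,fy=1.55,interpolation=2))
"
```

```text
t 4.25 p [579.2 102.7 238.8] F [-0.4  0.8  0.3] T [-0.    0.05 -0.05] w 0.999 tz [-0.002 -0.002 -1.   ] xyaw -68.48
q [ 0.21  0.3  -0.55  1.68  0.17  1.21 -1.58]
shift tool mm [ 1.  -0.5 -5.2]
turn tool rad [ 0.003 -0.001  0.002]
```

View pics/w3c.png

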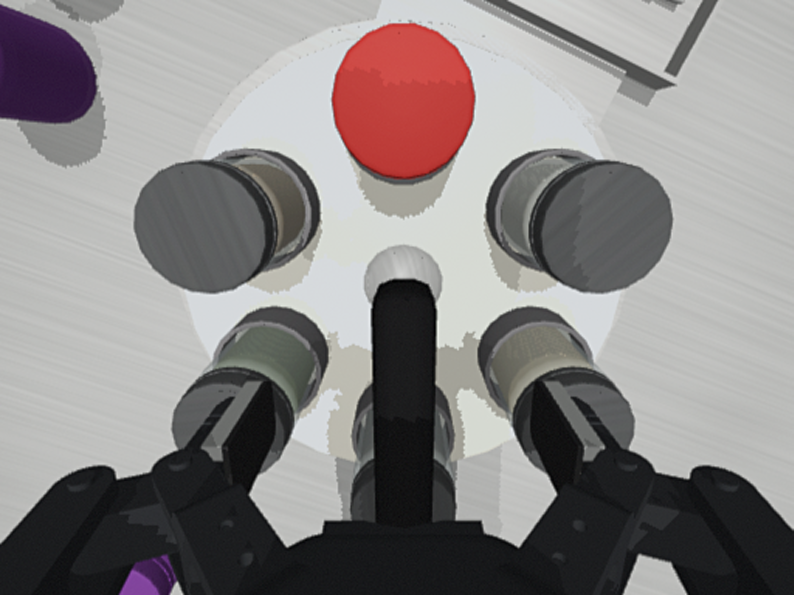

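```bash
python3 -c "
from h import *
ci=np.load('w3.npy',allow_pickle=True).item()
k=1.55;f=lambda x,y,z:ray(ci,(x+.5)/k-.5,(y+.5)/k-.5,z)[:2]
a=f(404,281,202);u=np.array([np.cos(np.radians(21.5)),np.sin(np.radians(21.5))]);print(a,a-45*u)
L=np.array([f(*p,125) for p in [(404,101),(603,226),(205,226)]]);print(L)
from scipy.optimize import least_squares
idx=np.array([0,1,5])
def res(p):
    A=p[2]-np.radians(60)*idx;return np.r_[p[0]+98*np.cos(A)-L[:,0],p[1]+98*np.sin(A)-L[:,1]]
r=least_squares(res,[577,102,.37]);print(r.x[:2],np.degrees(r.x[2]),r.fun.round(1))
print('rest front-left corner', f(672,85,28))
"
```

```text
[624.51418197 120.46849375] [582.64539141 103.97593855]
[[670.91314254 138.48323961]
 [656.97662917  44.46599463]
 [596.64274057 197.5621125 ]]
[580.7314585 102.8723176] 21.5189006908575 [ 1.   0.5 -1.5  0.3 -2.6  2.2]
rest front-left corner [745.5479057    1.57437425]
```

>>> drive_tool:
  newtons: 40
  targets:
    - [[1,0.05,-0.12,-0.4,0,0,0],[1,0,0,0,0,0,0],[0.3,0,0,0,0,0,0],[-0.2,0,0,0,0,0,0],[-1,0,0,0,0,0,0],[-1,0,0,0,0,0,0],[-1,0,0,0,0,0,0],[-1,0,0,0,0,0,0],[-1,0,0,0,0,0,0],[-1,0,0,0,0,0,0]]

```text
clock: 5.3
ee_pos: [581.0, 103.2, 244.5]
orientation: [2.596, -1.767, 0.001]
force: [-0.8, 0.1, 0.8]
grip_width: 0.201
```

```bash
python3 -c "
from h import *
import cv2
st([580.5,102.5,244],-68.5)
ci=viewer.camera_info('wrist');im=viewer.camera('wrist')[:,:,::-1];cv2.imwrite('pics/w4.png',im)
np.save('w4.npy',ci,allow_pickle=True)
cv2.imwrite('pics/w4c.png',cv2.resize(im,None,fx=1.55,fy=1.55,interpolation=2))
"
```

```text
t 5.3 p [581.  103.2 244.5] F [-0.8  0.1  0.8] T [ 0.14  0.06 -0.04] w 0.201 tz [-0.    -0.002 -1.   ] xyaw -68.48
q [ 0.21  0.3  -0.55  1.67  0.17  1.22 -1.58]
shift tool mm [0.4 0.7 0.5]
turn tool rad [ 0.001 -0.002  0.   ]
```

View pics/w4c.png

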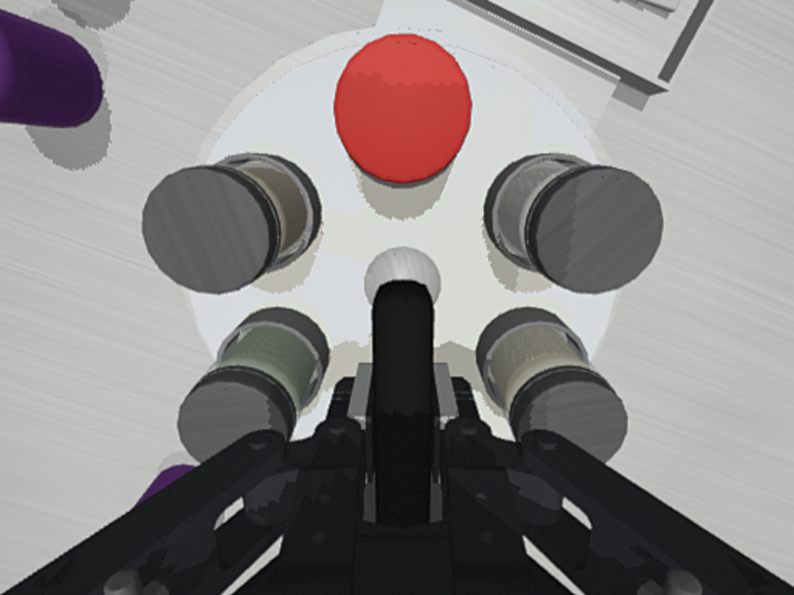

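>>> drive_tool:
  targets:
    - [[-1,0,0,0,0,0,0.01],[-1,0,0,0,0,0,0.02],[-1,0,0,0,0,0,0.03],[-1,0,0,0,0,0,0.04],[-1,0,0,0,0,0,0.045],[-1,0,0,0,0,0,0.045],[-1,0,0,0,0,0,0.04],[-1,0,0,0,0,0,0.03],[-1,0,0,0,0,0,0.02],[-1,0,0,0,0,0,0.01]]

```text
clock: 6.35
ee_pos: [581.1, 102.6, 244.5]
orientation: [2.286, -2.152, 0.002]
force: [-0.9, -0.3, 1.2]
grip_width: 0.203
```

```bash
python3 -c "
from h import *
import cv2
st([580.5,102.5,244],-91)
ci=viewer.camera_info('wrist');im=viewer.camera('wrist')[:,:,::-1];cv2.imwrite('pics/w5.png',im)
np.save('w5.npy',ci,allow_pickle=True)
cv2.imwrite('pics/w5c.png',cv2.resize(im,None,fx=1.55,fy=1.55,interpolation=2))
"
```

```text
t 6.35 p [581.1 102.6 244.5] F [-0.9 -0.3  1.2] T [0.06 0.04 0.19] w 0.203 tz [-0.    -0.002 -1.   ] xyaw -86.54
q [ 0.17  0.3  -0.51  1.67  0.15  1.22 -1.88]
shift tool mm [0.  0.6 0.5]
turn tool rad [ 0.    -0.002  0.078]
```

View pics/w5c.png

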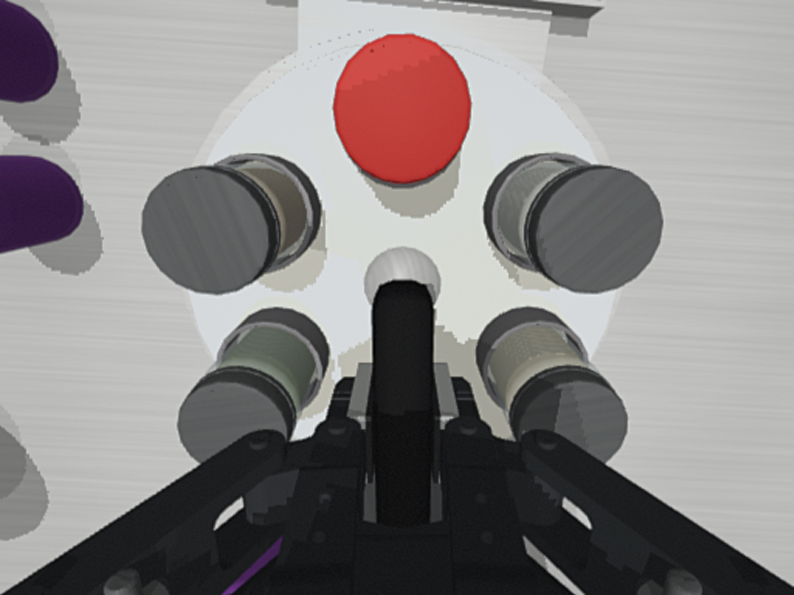

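>>> drive_tool:
  targets:
    - [[-1,0,0,0,0,0,0.008],[-1,0,0,0,0,0,0.012],[-1,0,0,0,0,0,0.016],[-1,0,0,0,0,0,0.016],[-1,0,0,0,0,0,0.012],[-1,0,0,0,0,0,0.008],[-1,0,0,0,0,0,0.004],[-1,0,0,0,0,0,0],[-1,0,0,0,0,0,0],[-1,0,0,0,0,0,0]]

```text
clock: 7.4
ee_pos: [581.1, 102.4, 244.5]
orientation: [2.195, -2.245, 0.002]
force: [-0.2, -0.7, 0.5]
grip_width: 0.202
```

```bash
python3 -c "
from h import *
import cv2
st([580.5,102.5,244],-91)
ci=viewer.camera_info('wrist');im=viewer.camera('wrist')[:,:,::-1];cv2.imwrite('pics/w6.png',im)
np.save('w6.npy',ci,allow_pickle=True)
cv2.imwrite('pics/w6c.png',cv2.resize(im[:130,130:450],None,fx=2.5,fy=2.5,interpolation=2))
im=viewer.camera('top')[:,:,::-1];cv2.imwrite('pics/t6.png',im)
cv2.imwrite('pics/t6c.png',cv2.resize(im[115:245,180:285],None,fx=4.5,fy=4.5,interpolation=2))
im=viewer.camera('side')[:,:,::-1];cv2.imwrite('pics/s6.png',im)
cv2.imwrite('pics/s6c.png',cv2.resize(im[165:290,140:300],None,fx=4.5,fy=4.5,interpolation=2))
"
```

```text
t 7.4 p [581.1 102.4 244.5] F [-0.2 -0.7  0.5] T [ 0.14  0.14 -0.02] w 0.202 tz [-0.    -0.002 -1.   ] xyaw -91.29
q [ 0.17  0.29 -0.5   1.67  0.15  1.22 -1.96]
shift tool mm [-0.1  0.6  0.5]
turn tool rad [ 0.    -0.002 -0.005]
```

View pics/w6c.png

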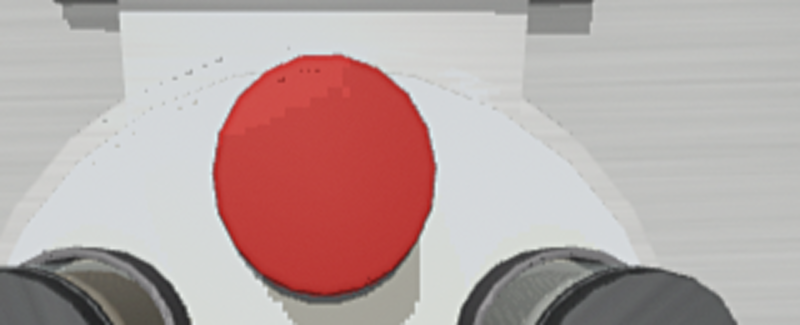

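View pics/t6c.png

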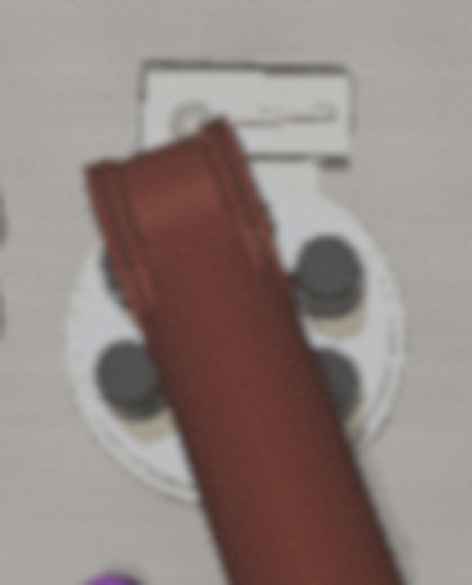

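View pics/s6c.png

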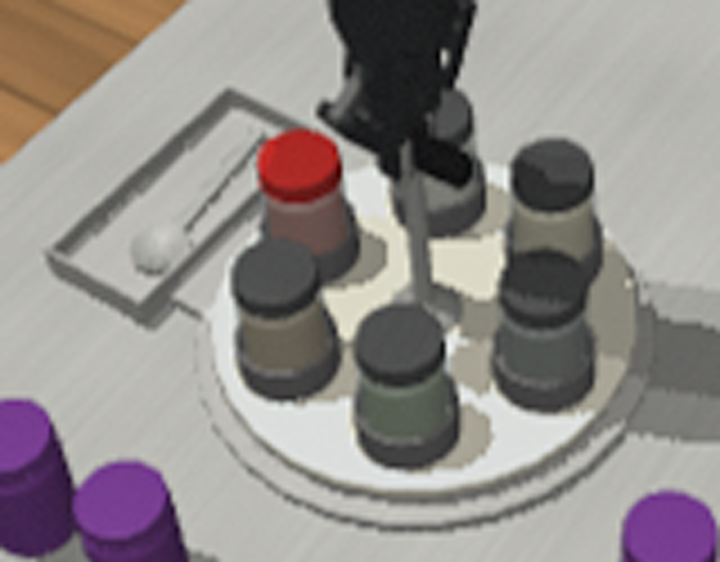

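```bash
python3 -c "
from h import *
import cv2
im=cv2.imread('pics/w6.png')
cv2.imwrite('pics/w6L.png',cv2.resize(im[:45,145:225],None,fx=9,fy=9,interpolation=0))
cv2.imwrite('pics/w6R.png',cv2.resize(im[:45,310:390],None,fx=9,fy=9,interpolation=0))
"
```

```text
(no output)
```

View pics/w6L.png

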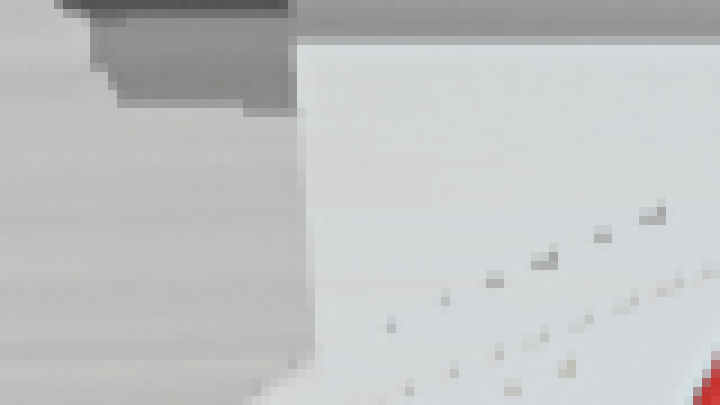

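View pics/w6R.png

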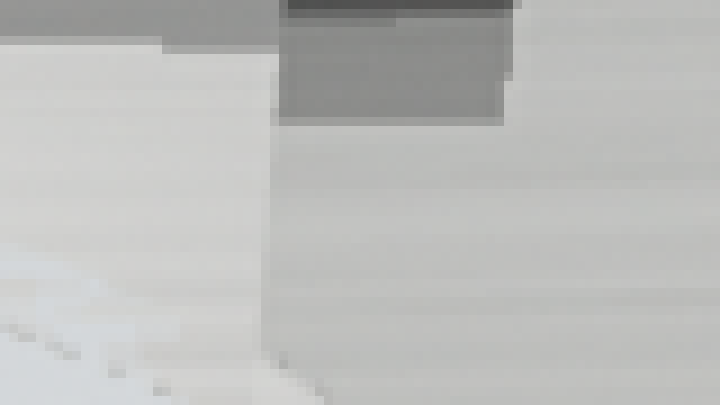

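```bash
python3 -c "
from h import *
ci=np.load('w6.npy',allow_pickle=True).item()
ang=lambda d:np.degrees(np.arctan2(d[1],d[0]))
lid=ray(ci,324/2.5+129.7,174/2.5-.3,125)
m=[ray(ci,259.5-.5+.0,5,z)for z in (8,)]+[ray(ci,259.0,38,8)]
print('camdir',ang(ci['R'][1]*-1),'lid',lid,'tab mid',m, 'tabdir',ang(m[0]-m[1]))
e=ray(ci,151,0.8,20)-ray(ci,367,1.6,20);print('edge normal',ang(e)-90,np.hypot(*e[:2]))
for A in [(580.5,102.5),(581.1,102.4),(581.5,103)]:
  print(A,'lid ang',ang(lid[:2]-A),'tab ang',ang(m[0][:2]-A), 'restmid',ang((ray(ci,151,.8,20)+ray(ci,367,1.6,20))[:2]/2-A))
"
```

```text
camdir -1.322117516063977 lid [677.94023116 100.40182393 125.        ] tab mid [array([744.84770812,  99.00762443,   8.        ]), array([717.38886559,  99.63827851,   8.        ])] tabdir -1.315695127293011
edge normal -1.437792111430383 192.43543721299446
(580.5, 102.5) lid ang -1.233556786722939 tab ang -1.2173474894668201 restmid -1.249280856868646
(581.1, 102.4) lid ang -1.1820584342600684 tab ang -1.1868318913233598 restmid -1.2188026870497035
(581.5, 103) lid ang -1.5432203089104357 tab ang -1.4000853832677298 restmid -1.4326939102671923
```

```bash
python3 -c "
from h import *
st([581,102.4,244.5],-91.3)
print(arm.close_job())"
```

```text
t 7.55 p [581.1 102.4 244.5] F [-0.3 -0.4  0.8] T [ 0.05  0.1  -0.01] w 0.202 tz [-0.    -0.002 -1.   ] xyaw -91.29
q [ 0.17  0.29 -0.5   1.67  0.15  1.22 -1.96]
shift tool mm [-0.   0.1  0. ]
turn tool rad [ 0.    -0.003  0.   ]
the job is handed in; nothing more can be done
None
```

The red-lidded jar now stands at the front, in line with the middle of the spoon rest. I handed the job in at 7.55 s with the grip still closed on the handle at 40 N. I turned the carousel about 22.8° by its T-handle to get there.

**Alignment:** in the last wrist view the red lid, the tab in front of it and the middle of the rest all agree within about 0.2°. They lie at about −1.2° in the world frame.

**Scene:** all six jars stand in their wells in the side view, though two are partly hidden behind the arm there. The spoon is still in its rest. I did not check the rice pot and bowls again at the end, but the arm went nowhere near them once it was over the carousel. Wrist force stayed around 1 N at every reading.

**Disagreement:** the cameras differed by up to about 7 mm on where the turning axis is. I settled on about (580.5, 102.5) mm. No side load built up during the turn, which fits that value.

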